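# Wind back the cheese press and set the mould out to drain

### The job

The little cheese in the press is done: turn the red handwheel anticlockwise until the pressing foot has risen clear above the rim of the mould, only then draw the mould out of the open side of the press by its black handle, and stand it flat in the middle of the white plate. Keep the mould upright, do not force it against the foot, leave the screw wound up, and leave the glasses and the mustard jar standing where they are.

Things in the scene. Friction and masses are not known exactly. Their poses are not given: they have to be found in the camera images.
- press: Bench press, fixed: beech base 104 x 150 mm, two pillars 60 mm either side (y), crosshead 146 x 28 mm, 147 to 163 mm up, brass nut to 177 mm. Origin on the worktop on the spindle axis; -x side is open: the mould is drawn out there. Mould stands on a steel plate 24 mm up, which ends 50 mm from the axis at -x and has 5 mm high edges 45 mm out in +-y and 46 mm behind.
- handwheel (a joint): Wheel angle, rad, grows anticlockwise seen from above, 0 (foot lowest) to a stop at 20.9; starts at 1.2 to 5.6. Red wheel, rim 96 mm across, 10 mm thick, three spokes. One anticlockwise turn lifts wheel, screw and foot together by 12 mm; they stay where left. Stiff: about 0.1 N m, some 3 N at the crank; cannot be pulled up without turning.
- ram (a joint): Rise in m of foot, screw and wheel from lowest, 0 to 0.040: always handwheel angle x 0.012 / 6.283. At 0 the foot's underside is 75.5 mm above the worktop, the middle of the wheel's rim 203 mm, crank_grip 233 mm. The rim of the mould in the press is 94 mm up, so the foot is level with it at 0.0185.
- crank_grip (a point): Mid-height of the black upright crank handle on the wheel, 43 mm from the spindle axis: an 18 mm thick sleeve that spins freely on its pin, so fingers can hold it in one unchanging direction while carrying it round. It reaches 22 mm below and 20 mm above this point; the red boss beneath begins 24 mm below. x axis: from spindle axis to handle; z up.
- foot_face (a point): Centre of the underside of the steel pressing foot, a disc 55 mm across; at the start 7 to 16 mm below the mould's rim, inside the mould.
- mould: Round perforated metal mould, loose, about 220 g, 76 mm outside diameter, wall 3 mm, 70 mm tall; a wooden follower inside, its top 20 mm below the rim. Origin at the centre of its underside, z up; its handle points along its -x axis, out of the open side of the press.
- mould_grip (a point): Centre of the black grip of the mould's handle, 108 mm from the mould's axis and 46 mm above its underside; the grip is 66 mm long along the mould's x axis, 16 mm wide (y) and 20 mm high.
- plate: White round plate, loose, 164 mm across, 14 mm high at the rim; flat in the middle over 100 mm, the flat lying 5 mm above the worktop. Origin at the centre of its underside.
- tea_glass: Waisted tea glass, 63 mm wide, 87 mm tall, stands behind the work. Origin at the centre of its underside.
- mustard_jar: Jar with a yellow lid, 68 mm wide, 112 mm tall, stands behind the plate. Origin at the centre of its underside.
- shot_glass: Small glass, 48 mm wide, 61 mm tall, behind the plate. Origin at the centre of its underside.

How it is judged:
On the way, in this order (a step that is already met when the one before it is completed fails the run):
1. the foot is wound up clear of the mould's rim while the mould still stands in the press (z of foot_face in the frame of mould above 0.071 m and horizontal distance between mould and press below 0.015 m and angle between mould's own z axis and vertical below 0.1 rad), for 0.2 s.
2. the mould is drawn out of the press (horizontal distance between mould and press above 0.1 m), for 0.1 s.
At the end, for the whole second after the job is handed in: the mould stands upright (within 0.06 rad) and still, flat on the flat middle of the plate, its axis within 20 mm of the plate's centre; the plate lies flat on the worktop; the screw is still wound up (ram above 0.0185 m) (horizontal distance between mould and plate below 0.02 m and z of mould in the frame of plate between 0.003 and 0.008 m and angle between mould's own z axis and vertical below 0.06 rad and linear speed of mould below 0.02 m/s and angle between plate's own z axis and vertical below 0.05 rad and value of joint ram above 0.0185 m); the robot touches nothing.
It fails at once if the mould is tipped over by more than 0.6 rad (angle between mould's own z axis and vertical above 0.6 rad).
It fails at once if the mould and the pressing foot are forced against each other with more than 20 N (contact force between mould and ram above 20 N).
It fails at once if the tea glass is shifted by more than 30 mm or knocked over (distance of tea_glass from where it was at the start of the episode above 0.03 m or angle between tea_glass's own z axis and vertical above 0.5 rad).
It fails at once if the mustard jar is shifted by more than 30 mm or knocked over (distance of mustard_jar from where it was at the start of the episode above 0.03 m or angle between mustard_jar's own z axis and vertical above 0.5 rad).
It fails at once if the shot glass is shifted by more than 30 mm or knocked over (distance of shot_glass from where it was at the start of the episode above 0.03 m or angle between shot_glass's own z axis and vertical above 0.5 rad).
It also fails if it takes over 72 s, if anything falls off the work surface, if the arm or the gripper's body presses on something with over 40 N, if the wrist force passes 120 N, or if a joint passes its speed limit or range.

### The arm

A 6-joint arm with a two-finger parallel gripper is mounted at the origin on a cart in front of the work surface, level with it; the furniture and walls round the work are solid. World frame = base frame: x ahead of the robot, y to its left, z up, the work surface at z = 0. Lengths are in m, angles in rad, forces in N, time in s.
With the tool pointing down it reaches from about 0.35 to 0.85 m from the base axis. Payload 8.1 kg.
Tool frame: the origin (TCP) lies midway between the tips of the shut fingers; the grasp point (between the pads) lies 19 mm behind it (manip.pinch_z is the distance from the TCP to the grasp point, in m); z points along the fingers, y is the line along which they close (so a half turn about z gives the same grasp; the last joint's range is limited). The gripper opens to 85 mm and grips with 20 to 120 N. Pads are 22 mm wide; open, the fingers measure 114 mm over their backs; the gripper's body (76 mm by 85 mm) begins 54 mm behind the grasp point. The pads swing forward as they close: fully open they stand 13 mm farther back than shut.
Start: joints at [1.26, 0.13, 1.488, -0, 1.523, -0.085], TCP at [0.134, 0.585, 0.231] pointing down, gripper open.
Joint ranges: [-2.96, 2.96], [-0.89, 2.26], [0.02, 2.5], [-1.34, 4.48], [0, 2.73], [-2.66, 2.66]. Speed limits (rad/s): [2.39, 2.39, 2.79, 3.14, 3.14, 3.14].

### API

Orientations are given as a unit quaternion [w, x, y, z].
In Python, from rig import state, grab_frame, camera_info, workorder, manip gives the robot as it stands.
- The arm moves only by the shell command python3 -m creep 'ROWS' [FORCE]. ROWS is JSON, a list that holds one entry, the list of rows, each a list of 7 numbers: the shift along the tool's x, y, z in units of 0.03 m (1.0 is 0.03 m), then the turn, a rotation vector about the tool's x, y, z in units of pi/2 rad (1.0 is pi/2 rad), then the opening, from -1 (shut) to 1 (fully open). A call has 1 to 10 rows; each row shifts and turns the commanded pose from where the row before left it, along the tool's axes as they then stand; what a row does not reach is not made up. A row lasts 1/8 s, in which the tool goes at most 62.5 mm and 10.7 degrees, less where a joint would pass 70% of its speed; a pose out of reach is approached as far as the arm can. A call with a number of a shift or a turn outside -1 to 1 is refused whole. A call with a gripper value outside its range is refused whole. The fingers move at their own pace and stop on an object; FORCE is the grip in N (left out, the last holds). Time passes only in rows, so rows that do not move let the fingers close. It gives the time, the measured TCP pose, the force, the opening and the grip force at its end, in the units of the state.
- state(): the state, without advancing time (a new reading comes with each control period).
- grab_frame(name): name is "side" or "top"; returns the picture (480x640x3 uint8, red, green, blue); there is no depth.
- camera_info(name): a dict with "fx", "fy", "cx", "cy" (pixels), "R" (3x3) and "t" (3): a world point X has camera coordinates R X + t. Camera axes: x right, y down, z forward; pixel columns grow to the right and rows downward; lengths in m; the calibration is good to about 2 mm. A picture is of the moment at which its call begins. camera_info takes no time and is no camera call.
- workorder.close_job(): hands the job in; it is judged then, once.
The state is a dict: "time_s": time; "joint_pos": joint angles; "qd": joint speeds; "effort": joint torques, N m; "eef_pos": TCP position; "ee_rot": TCP orientation; "ft_force": force on the tool from outside, world axes, zero at the start; "wrist_torque": the same for the moment, N m; "finger_gap": finger opening in m; "gripper_force": force on a finger pad.
Only numpy, scipy, OpenCV 4.12 (cv2) and the standard library are available. Lean on these libraries where they do the work, as an engineer would, in place of code of your own. Each camera call takes 0.05 s, during which the arm holds its last target. There are 200 camera calls.

## Working session

There is one attempt and no reset: what is moved stays moved. The work goes in short steps, Python scripts to look and compute and a shell command to move; the robot and the scene stay as the last step left them, time stands still between calls to the robot, and variables do not carry over. Pictures are saved under pics/ and viewed, at most 10 in all, crops included, and the job is handed in when it is done.

```bash
mkdir -p pics; ls; python3 - <<'E'
from rig import state,grab_frame,camera_info,manip
import cv2
print(state()); print([a for a in dir(manip) if a[0]!='_'])
for n in("side","top"):
    c=camera_info(n);print(n,c)
    cv2.imwrite(f"pics/{n}0.png",cv2.cvtColor(grab_frame(n),cv2.COLOR_RGB2BGR))
E
```

```text
pics
{'time_s': 0.0, 'joint_pos': array([ 1.25960042e+00,  1.31165420e-01,  1.48930286e+00,  1.68942055e-05,
        1.52302453e+00, -8.54144548e-02]), 'qd': array([ 0.00036169,  0.00122206,  0.00080776, -0.00020092,  0.0007208 ,
        0.00059002]), 'effort': array([ 1.00180965e-03, -5.69386375e+01, -5.00559747e+01, -3.41480290e-04,
        1.45192680e-02,  4.53085931e-05]), 'eef_pos': array([0.13412672, 0.58423277, 0.23022896]), 'ee_rot': array([-1.95444712e-04,  1.12651452e-01,  9.93634112e-01, -9.29796114e-04]), 'ft_force': array([ 0.59299394, -0.55253387,  0.00362716]), 'wrist_torque': array([-0.00372235, -0.05097159, -0.02098604]), 'gripper_force': 0.0, 'finger_gap': 0.08534564763655537}
['Unreachable', 'pinch_z']
side {'fx': 446.3678686732047, 'fy': 446.3678686732047, 'cx': 320.67415295442834, 'cy': 230.0973642400279, 'R': array([[-0.93217225, -0.36192365,  0.0081341 ],
       [-0.13552055,  0.32803598, -0.93489388],
       [ 0.33569193, -0.87258448, -0.35483413]]), 't': array([0.42214851, 0.28816059, 0.52160176])}
top {'fx': 457.95216049963244, 'fy': 457.95216049963244, 'cx': 324.09598533676194, 'cy': 239.99245141833364, 'R': array([[-0.02138016, -0.99976781, -0.00268739],
       [-0.98384639,  0.02151738, -0.17771687],
       [ 0.17773343, -0.00115564, -0.98407799]]), 't': array([-0.20817165,  0.59624335,  0.91037715])}
```

View pics/side0.png

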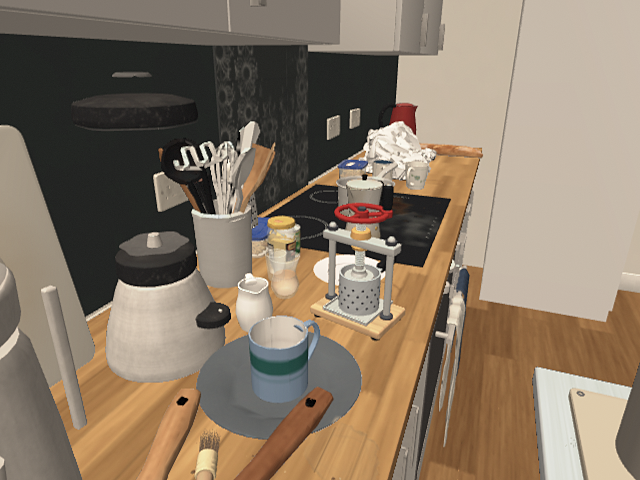

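View pics/top0.png

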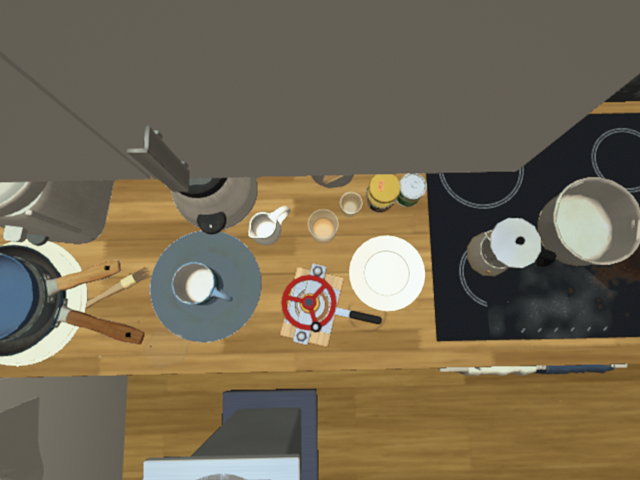

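The side view shows the press near (360,280), with the red wheel at (363,213). The top view shows the wheel at (309,302), the crank handle at (316,326), the mould's black grip at (365,318) and the plate at (387,272). The mould's handle points roughly along -y.

```bash
cat > h.py <<'E'
import numpy as np,cv2
from rig import state,grab_frame,camera_info,manip
from scipy.spatial.transform import Rotation as Ro
C={n:camera_info(n) for n in("side","top")}
def ray(n,u,v):
    c=C[n];R=np.array(c["R"]);d=R.T@np.array([(u-c["cx"])/c["fx"],(v-c["cy"])/c["fy"],1]);return -R.T@np.array(c["t"]),d
def onz(n,u,v,z):
    o,d=ray(n,u,v);return o+d*(z-o[2])/d[2]
def tri(a,b):
    (o1,d1),(o2,d2)=ray("side",*a),ray("top",*b)
    s=np.linalg.lstsq(np.c_[d1,-d2],o2-o1,rcond=None)[0];p,q=o1+s[0]*d1,o2+s[1]*d2
    return (p+q)/2,np.linalg.norm(p-q)
def proj(n,X):
    c=C[n];p=np.array(c["R"])@X+c["t"];return c["fx"]*p[0]/p[2]+c["cx"],c["fy"]*p[1]/p[2]+c["cy"]
def mask(im,lo,hi,roi):
    m=cv2.inRange(cv2.cvtColor(im,cv2.COLOR_RGB2HSV),lo,hi);k=np.zeros_like(m);x0,y0,x1,y1=roi;k[y0:y1,x0:x1]=m[y0:y1,x0:x1];return k
def big(m):
    return max(cv2.findContours(m,cv2.RETR_EXTERNAL,cv2.CHAIN_APPROX_NONE)[0],key=cv2.contourArea)
def wheel(n,im):
    roi=(325,195,400,235) if n=="side" else (265,260,350,350)
    m=mask(im,(0,120,60),(8,255,255),roi)|mask(im,(172,120,60),(180,255,255),roi)
    return cv2.fitEllipse(cv2.convexHull(big(m)))
E
python3 - <<'E'
from h import *
S,T=grab_frame("side"),grab_frame("top")
ws,wt=wheel("side",S),wheel("top",T);print("wheel",ws,wt,tri(ws[0],wt[0]))
m=mask(T,(0,0,190),(180,60,255),(340,225,440,320));e=cv2.fitEllipse(cv2.convexHull(big(m)));print("plate",e,onz("top",*e[0],.014))
m=mask(T,(0,0,0),(180,255,60),(343,300,390,335));r=cv2.minAreaRect(big(m));print("grip",r)
for z in(.06,.07,.08):print(z,onz("top",*r[0],z))
b=lambda c:cv2.cvtColor(c,cv2.COLOR_RGB2BGR)
cv2.imwrite("pics/zoom.png",np.hstack([cv2.resize(b(T[250:350,270:395]),(400,600)) if 0 else cv2.resize(b(T[250:350,265:390]),None,fx=3.2,fy=3.2,interpolation=2),cv2.resize(b(S[190:345,305:425])[:100*155//100],None,fx=3.2,fy=3.2)[:320]]))
cv2.imwrite("pics/zs.png",cv2.resize(b(S[195:345,290:430]),None,fx=4,fy=4,interpolation=2))
E
```

```text
wheel ((362.7601013183594, 212.77536010742188), (20.818342208862305, 60.574317932128906), 91.49785614013672) ((308.37396240234375, 302.06427001953125), (53.937198638916016, 54.7923698425293), 34.086952209472656) (array([ 0.45382935, -0.19200833,  0.20716466]), np.float64(0.004263343312313574))
plate ((386.53057861328125, 272.8269348144531), (74.70796966552734, 76.4163818359375), 131.32252502441406) [ 0.52359954 -0.35446685  0.014     ]
grip ((365.0941162109375, 317.07647705078125), (31.23798942565918, 6.833310127258301), 12.528807640075684)
0.06 [ 0.42983705 -0.30067865  0.06      ]
0.07 [ 0.42973633 -0.29982049  0.07      ]
0.08 [ 0.42963561 -0.29896232  0.08      ]
```

View pics/zoom.png

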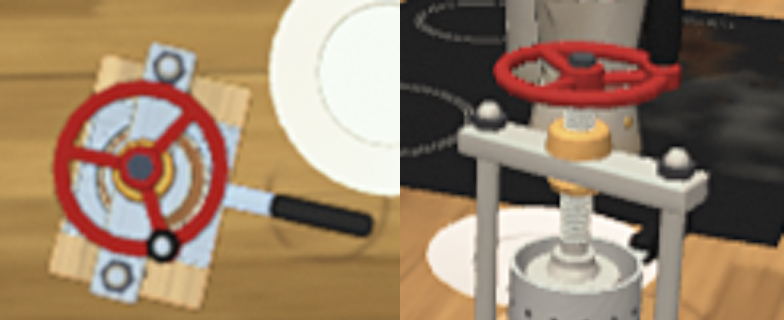

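View pics/zs.png

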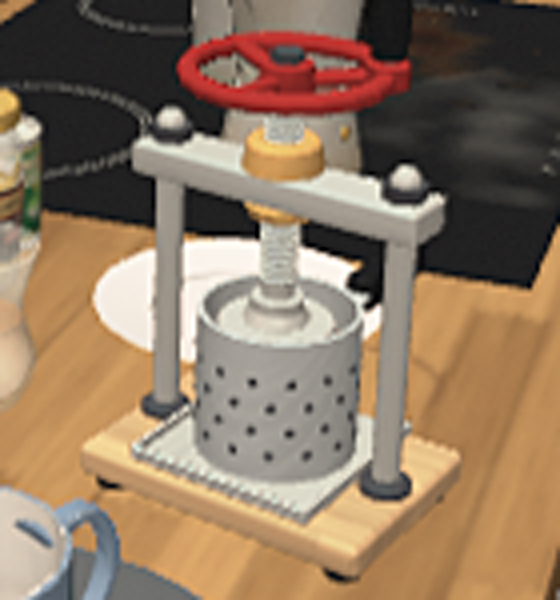

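The zooms show the crank handle upright at about top pixel (316,326.6), with its boss at about side pixel (390,214). The crosshead nuts are at about (317.5,270.6) and (301,335). The pressing foot sits inside the mould. Next I'll compute crank, axis, yaw and mould-height points and compare them with the given sizes.

```bash
cat >> h.py <<'E'
Y=np.deg2rad(77.5)
PX=np.array([np.cos(Y),np.sin(Y)]);PY=np.array([-PX[1],PX[0]])
def delta(p):  # world point for the TCP -> shift in tool axes, units of 30 mm
    s=state();q=s["ee_rot"];R=Ro.from_quat(q[[1,2,3,0]]).as_matrix();print("tool axes\n",R.round(3).T,"yaw y",np.rad2deg(np.arctan2(R[1,1],R[0,1])).round(2));return (R.T@(np.array(p)-s["eef_pos"])/.03).round(2)
E
python3 - <<'E'
from h import *
T,S=grab_frame("top"),grab_frame("side")
m=mask(T,(0,0,0),(180,255,70),(307,318,325,335));c=big(m);print("crank px",cv2.minEnclosingCircle(c))
k=cv2.minEnclosingCircle(c)[0]
top=onz("top",*k,.257);print("crank top",top)
n1,n2=[onz("top",265+a/3.2,250+b/3.2,.172) for a,b in((168,66),(116,273))];print("nuts",(n1+n2)/2,np.linalg.norm(n1-n2),np.rad2deg(np.arctan2(*(n1-n2)[1::-1])))
# side nuts
print("nuts tri",tri((290+170/4,195+117/4),(265+168/3.2,250+66/3.2)),tri((290+405/4,195+178/4),(265+116/3.2,250+273/3.2)))
m=mask(S,(0,0,0),(180,255,60),(375,170,405,225));c=big(m);print("side black",cv2.boundingRect(c))
for z in(.215,.257):print("proj crank side",z,proj("side",np.r_[top[:2],z]))
# mould rim ellipse heights from crop: rim left (198,310) right(362,310) centre ~(280,315) -> side px
print("rim",tri((290+281/4,195+318/4),proj("top",np.array([.4535,-.193,.094]))))
# grip ends along the axis
m=mask(T,(0,0,0),(180,255,60),(343,300,390,335));c=big(m);b=cv2.boxPoints(cv2.minAreaRect(c))
b=np.array([onz("top",*p,.08) for p in b]);print(b.round(4))
m=mask(S,(0,0,0),(180,255,50),(378,245,400,280))
print("grip side",proj("side",np.array([.43,-.299,.07])))
w=wheel("top",T)
for z in(.205,.210,.215):
  p=onz("top",*w[0],z);print(z,p,(top-p)[:2],np.linalg.norm((top-p)[:2]))
E
```

```text
crank px ((315.23077392578125, 326.30767822265625), 5.014858245849609)
crank top [ 0.41502505 -0.20362285  0.257     ]
nuts [ 0.45653074 -0.19218136  0.172     ] 0.11867374986283874 -15.135320840356355
nuts tri (array([ 0.51290812, -0.20794042,  0.1724512 ]), np.float64(0.001767139123197309)) (array([ 0.3977512 , -0.17698031,  0.17169547]), np.float64(0.00304881140053689))
side black (379, 181, 26, 44)
proj crank side 0.215 (np.float64(385.5048333589928), np.float64(209.0870282230545))
proj crank side 0.257 (np.float64(387.00156234156947), np.float64(185.21787995465985))
rim (array([ 0.45265964, -0.19310495,  0.08872176]), np.float64(0.0021295475616799594))
[[ 0.4304 -0.2673  0.08  ]
 [ 0.4434 -0.2706  0.08  ]
 [ 0.4289 -0.3307  0.08  ]
 [ 0.4159 -0.3272  0.08  ]]
grip side (np.float64(385.0545682384593), np.float64(262.9367840314685))
0.205 [ 0.45599923 -0.19140303  0.205     ] [-0.04097417 -0.01221982] 0.042757535286245124
0.21 [ 0.45577542 -0.19158197  0.21      ] [-0.04075037 -0.01204088] 0.0424920601879859
0.215 [ 0.45555162 -0.19176091  0.215     ] [-0.04052656 -0.01186193] 0.04222686055724579
```

```bash
python3 -m creep '[[[0,0,-0.37,0,0,0.112,0.0],[0,0,-0.37,0,0,0.112,0.0],[0,0,-0.37,0,0,0.112,0],[0,0,-0.37,0,0,0.112,0],[0,0,-0.37,0,0,0.112,0],[0,0,-0.37,0,0,0.112,0],[0,0,-0.37,0,0,0.112,0],[0,0,-0.37,0,0,0.112,0],[0,0,-0.37,0,0,0.112,0],[0,0,0,0,0,0,0]]]' 40
python3 - <<'E'
from h import *
print(state()["eef_pos"],state()["finger_gap"],delta([.42,.2,.33]),delta([.415,-.204,.30]))
for z in(.203,.207,.211,.215): print(z,proj("side",np.array([.4558,-.1916,z])))
E
```

```text
time_s: 1.55
eef_pos: [0.1344, 0.5852, 0.3323]
ee_rot: [-0.001, 0.786, 0.618, 0.001]
ft_force: [0.1, 0.5, -0.4]
finger_gap: 0.0425
gripper_force: 0.0
tool axes
 [[ 0.235  0.972  0.002]
 [ 0.972 -0.235  0.   ]
 [ 0.001  0.002 -1.   ]] yaw y -13.6
tool axes
 [[ 0.235  0.972  0.002]
 [ 0.972 -0.235  0.   ]
 [ 0.001  0.002 -1.   ]] yaw y -13.6
[0.13444561 0.58521218 0.33226525] 0.04252974641594054 [-10.24  12.27   0.06] [-23.37  15.27   1.03]
0.203 (np.float64(360.2565152575555), np.float64(214.878648341958))
0.207 (np.float64(360.348536074182), np.float64(212.67804421762992))
0.211 (np.float64(360.4408974928483), np.float64(210.46929486832587))
0.215 (np.float64(360.5336014080963), np.float64(208.2523549876006))
```

```bash
python3 -m creep '[[[-0.8,0.95,0,0,0,0,0],[-0.8,0.95,0,0,0,0,0],[-0.8,0.95,0,0,0,0,0],[-0.8,0.95,0,0,0,0,0],[-0.8,0.95,0,0,0,0,0],[-0.8,0.95,0,0,0,0,0],[-0.8,0.95,0,0,0,0,0],[-0.8,0.95,0,0,0,0,0],[-0.8,0.95,0,0,0,0,0],[-0.8,0.95,0,0,0,0,0]]]'
python3 -m creep '[[[-0.9,0.9,0,0,0,0,0],[-0.9,0.9,0,0,0,0,0],[-0.95,0.3,0.05,0,0,0,0],[-0.95,0.3,0.05,0,0,0,0],[-0.95,0.3,0.05,0,0,0,0],[-0.95,0.3,0.05,0,0,0,0],[-0.95,0.3,0.05,0,0,0,0],[-0.95,0.3,0.05,0,0,0,0],[-0.95,0.3,0.05,0,0,0,0],[-0.95,0.3,0.05,0,0,0,0]]]'
python3 -c "
from h import *
print(delta([.415,-.204,.30]))"
```

```text
time_s: 2.8
eef_pos: [0.355, 0.2831, 0.3305]
ee_rot: [-0.0, 0.785, 0.62, -0.0]
ft_force: [0.0, 0.6, 0.1]
finger_gap: 0.0427
gripper_force: 0.0
time_s: 4.05
eef_pos: [0.4102, -0.0204, 0.3185]
ee_rot: [-0.0, 0.785, 0.62, -0.0]
ft_force: [-0.2, -0.3, -0.3]
finger_gap: 0.0427
gripper_force: 0.0
tool axes
 [[ 0.231  0.973 -0.   ]
 [ 0.973 -0.231 -0.001]
 [-0.001  0.    -1.   ]] yaw y -13.37
[-5.92  1.57  0.62]
```

```bash
python3 -m creep '[[[-0.95,0.25,0.1,0,0,0,0],[-0.95,0.25,0.1,0,0,0,0],[-0.95,0.25,0.1,0,0,0,0],[-0.95,0.25,0.1,0,0,0,0],[-0.95,0.25,0.1,0,0,0,0],[-0.95,0.25,0.1,0,0,0,0],[-0.2,0.1,0,0,0,0,0],[0,0,0,0,0,0,0],[0,0,0,0,0,0,0]]]'
python3 - <<'E'
from h import *
print(delta([.415,-.204,.226]),state()["eef_pos"])
b=lambda c:cv2.cvtColor(c,cv2.COLOR_RGB2BGR)
S,T=grab_frame("side"),grab_frame("top")
cv2.imwrite("pics/a1.png",np.hstack([cv2.resize(b(S[130:240,320:420]),None,fx=4,fy=4),cv2.resize(b(T[250:360,265:355]),None,fx=4,fy=4)]))
E
```

```text
time_s: 5.18
eef_pos: [0.4154, -0.202, 0.3013]
ee_rot: [-0.0, 0.786, 0.619, 0.0]
ft_force: [0.5, -0.2, 0.4]
finger_gap: 0.0426
gripper_force: 0.0
tool axes
 [[ 0.234  0.972  0.   ]
 [ 0.972 -0.234  0.   ]
 [ 0.     0.    -1.   ]] yaw y -13.55
[-0.07  0.    2.51] [ 0.41541942 -0.20200842  0.30126333]
```

View pics/a1.png

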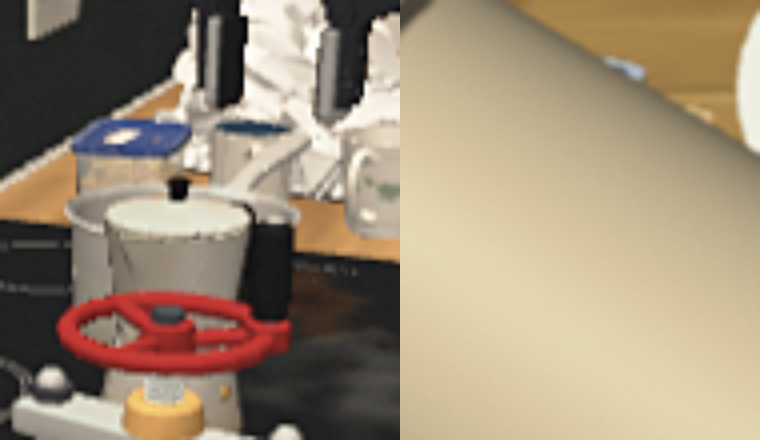

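The picture shows the two fingers straddling the line above the black crank sleeve (sleeve centre about (277,265) in the crop, finger middle about 280). I'll descend and grip.

```bash
python3 -m creep '[[[-0.07,0,0.6,0,0,0,0],[0,0,0.6,0,0,0,0],[0,0,0.6,0,0,0,0],[0,0,0.6,0,0,0,0],[0,0,0.1,0,0,0,0],[0,0,0,0,0,0,0],[0,0,0,0,0,0,-1],[0,0,0,0,0,0,-1],[0,0,0,0,0,0,-1],[0,0,0,0,0,0,-1]]]' 30
python3 -c "
from h import *
p=state()['eef_pos'];print(p,state()['wrist_torque'])
a=np.array([.4556,-.1917]);d=p[:2]-a;print(d,np.linalg.norm(d),np.rad2deg(np.arctan2(*d[::-1])))
delta(p)"
```

```text
time_s: 6.52
eef_pos: [0.4145, -0.2052, 0.2272]
ee_rot: [0.0, 0.786, 0.618, -0.0]
ft_force: [-5.0, 0.8, 3.8]
finger_gap: 0.0169
gripper_force: 29.3
[ 0.41450047 -0.20521873  0.22722493] [ 0.06507128  0.83610448 -0.01202413]
[-0.04109953 -0.01351873] 0.0432657783599397 -161.79258488126143
tool axes
 [[ 0.236  0.972 -0.001]
 [ 0.972 -0.236 -0.   ]
 [-0.    -0.001 -1.   ]] yaw y -13.67
```

```bash
python3 - <<'E'
import numpy as np
a=np.deg2rad(121.9+20*np.arange(19));p=43/30*np.c_[np.cos(a),-np.sin(a)]
print(np.diff(p,axis=0).round(3).tolist())
E
```

```text
[[-0.371, 0.332], [-0.234, 0.439], [-0.07, 0.493], [0.103, 0.487], [0.263, 0.423], [0.392, 0.307], [0.473, 0.155], [0.498, -0.017], [0.462, -0.186], [0.371, -0.332], [0.234, -0.439], [0.07, -0.493], [-0.103, -0.487], [-0.263, -0.423], [-0.392, -0.307], [-0.473, -0.155], [-0.498, 0.017], [-0.462, 0.186]]
```

```bash
python3 -m creep '[[[-0.371,0.332,-0.022,0,0,0,-1],[-0.234,0.439,-0.022,0,0,0,-1],[-0.07,0.493,-0.022,0,0,0,-1],[0.103,0.487,-0.022,0,0,0,-1]]]'
python3 -c "
from h import *
p=state()['eef_pos'];print(p,state()['wrist_torque'])
a=np.array([.4556,-.1917]);d=p[:2]-a;print(d,np.linalg.norm(d),np.rad2deg(np.arctan2(*d[::-1])))"
```

```text
time_s: 7.02
eef_pos: [0.4619, -0.2353, 0.2299]
ee_rot: [0.001, 0.787, 0.618, -0.001]
ft_force: [-3.8, -1.3, 2.0]
finger_gap: 0.0167
gripper_force: 29.3
[ 0.46194303 -0.23533428  0.22985165] [-1.50894635e-01  6.54553959e-01  4.21890410e-04]
[ 0.00634303 -0.04363428] 0.04409290852790269 -81.72895937009966
```

Turning with low forces and no slip, so I'll carry on.

```bash
python3 -m creep '[[[0.263,0.423,-0.022,0,0,0,-1],[0.392,0.307,-0.022,0,0,0,-1],[0.473,0.155,-0.022,0,0,0,-1],[0.498,-0.017,-0.022,0,0,0,-1],[0.462,-0.186,-0.022,0,0,0,-1],[0.371,-0.332,-0.022,0,0,0,-1],[0.234,-0.439,-0.022,0,0,0,-1],[0.07,-0.493,-0.022,0,0,0,-1],[-0.103,-0.487,-0.022,0,0,0,-1]]]'
python3 -m creep '[[[-0.263,-0.423,-0.022,0,0,0,-1],[-0.392,-0.307,-0.022,0,0,0,-1],[-0.473,-0.155,-0.022,0,0,0,-1],[-0.498,0.017,-0.022,0,0,0,-1],[-0.462,0.186,-0.022,0,0,0,-1]]]'
python3 -c "
from h import *
p=state()['eef_pos'];print(p,state()['wrist_torque'])
a=np.array([.4556,-.1917]);d=p[:2]-a;print(d,np.linalg.norm(d),np.rad2deg(np.arctan2(*d[::-1])))"
```

```text
time_s: 8.15
eef_pos: [0.4504, -0.1489, 0.2355]
ee_rot: [0.002, 0.786, 0.618, 0.0]
ft_force: [4.9, -9.1, -0.1]
finger_gap: 0.0167
gripper_force: 29.2
time_s: 8.78
eef_pos: [0.414, -0.2047, 0.239]
ee_rot: [-0.001, 0.786, 0.618, -0.0]
ft_force: [-4.6, 3.0, 8.5]
finger_gap: 0.017
gripper_force: 30.4
[ 0.41404217 -0.2047112   0.23902598] [ 0.52214509  0.76790799 -0.00226901]
[-0.04155783 -0.0130112 ] 0.04354703908209848 -162.61535606681886
```

```bash
python3 -m creep '[[[-0.371,0.332,-0.025,0,0,0,-1],[-0.234,0.439,-0.025,0,0,0,-1],[-0.07,0.493,-0.025,0,0,0,-1],[0.103,0.487,-0.023,0,0,0,-1],[0.263,0.423,-0.023,0,0,0,-1],[0.392,0.307,-0.023,0,0,0,-1],[0.473,0.155,-0.023,0,0,0,-1],[0.498,-0.017,-0.023,0,0,0,-1],[0.462,-0.186,-0.023,0,0,0,-1],[0.371,-0.332,-0.023,0,0,0,-1]]]'
python3 -m creep '[[[0.234,-0.439,-0.023,0,0,0,-1],[0.07,-0.493,-0.023,0,0,0,-1],[-0.103,-0.487,-0.023,0,0,0,-1],[-0.263,-0.423,-0.023,0,0,0,-1],[-0.392,-0.307,-0.023,0,0,0,-1],[-0.473,-0.155,-0.023,0,0,0,-1],[-0.498,0.017,-0.023,0,0,0,-1],[-0.462,0.186,-0.023,0,0,0,-1]]]'
```

```text
time_s: 10.02
eef_pos: [0.4894, -0.1651, 0.2456]
ee_rot: [0.001, 0.786, 0.618, -0.001]
ft_force: [-2.6, -6.8, 4.2]
finger_gap: 0.0169
gripper_force: 29.9
time_s: 11.02
eef_pos: [0.4139, -0.2055, 0.251]
ee_rot: [-0.001, 0.786, 0.618, -0.0]
ft_force: [-0.9, 2.9, 5.4]
finger_gap: 0.0171
gripper_force: 30.3
```

```bash
python3 - <<'E'
from h import *
b=lambda c:cv2.cvtColor(c,cv2.COLOR_RGB2BGR)
S=grab_frame("side");w=wheel("side",S);print(w,state()["ft_force"])
for z in(.219,.223,.227,.231,.235): print(z,proj("side",np.array([.4558,-.1916,z])))
cv2.imwrite("pics/a2.png",cv2.resize(b(S[150:345,290:430]),None,fx=3,fy=3))
E
```

```text
((363.7281494140625, 200.0979766845703), (17.900524139404297, 61.25720977783203), 91.39183807373047) [-1.27117688  1.55194107  7.48523539]
0.219 (np.float64(360.62664972854424), np.float64(206.02717893237195))
0.223 (np.float64(360.7200443770186), np.float64(203.7937207197885))
0.227 (np.float64(360.813787290686), np.float64(201.55193402406215))
0.231 (np.float64(360.90788042118714), np.float64(199.30177217326516))
0.235 (np.float64(361.00232573477274), np.float64(197.0431881460912))
```

View pics/a2.png

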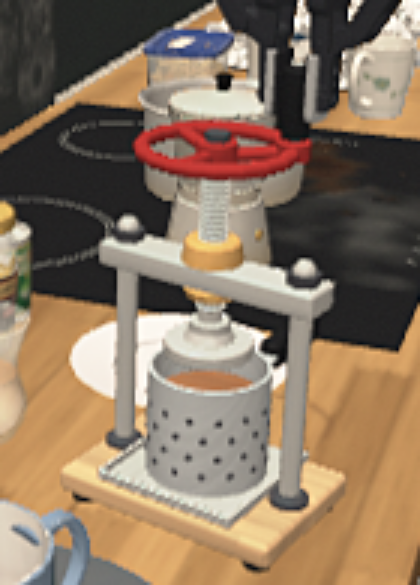

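The foot now hangs above the mould rim (foot lower edge about (210,365), cheese visible below it), with ram about 0.026. I'll let go, rise and move out over the mould's grip.

```bash
python3 -m creep '[[[0,0,0,0,0,0,0.1],[0,0,0,0,0,0,0.1],[0,0,0,0,0,0,0.1],[0,0,-0.5,0,0,0,0.1],[0,0,-0.9,0,0,0,0.1],[0,0,-0.9,0,0,0,0.1],[-0.8,0.3,0,0,0,0,0.1],[-0.8,0.3,0,0,0,0,0.1],[-0.8,0.3,0,0,0,0,0.1],[-0.8,0.3,0,0,0,0,0.1]]]' 60
python3 - <<'E'
from h import *
S=grab_frame("side")
print("ram wheel",wheel("side",S)[0])
m=mask(S,(0,0,0),(180,255,60),(372,240,402,285));c=big(m);print(cv2.boundingRect(c),cv2.minAreaRect(c))
for s in(75,108,141):
  print(s,[np.round(proj("side",np.r_[.4551-.235*s/1e3,-.1948-.972*s/1e3,z]),1) for z in(.06,.07,.08)])
print(state()["eef_pos"],delta([.4273,-.3095,.053]))
cv2.imwrite("pics/a3.png",cv2.resize(cv2.cvtColor(S[160:310,300:430],cv2.COLOR_RGB2BGR),None,fx=4,fy=4))
E
```

```text
time_s: 12.32
eef_pos: [0.4274, -0.3075, 0.321]
ee_rot: [0.001, 0.786, 0.618, 0.0]
ft_force: [-0.4, -0.9, 0.8]
finger_gap: 0.0468
gripper_force: 0.0
ram wheel (363.4060974121094, 199.97303771972656)
(372, 252, 14, 20) ((378.5, 261.5), (19.0, 13.0), 90.0)
75 [array([377.3, 273.2]), array([377.6, 268.6]), array([377.8, 264. ])]
108 [array([385. , 267.3]), array([385.3, 262.8]), array([385.6, 258.3])]
141 [array([392.3, 261.7]), array([392.6, 257.4]), array([392.9, 252.9])]
tool axes
 [[ 0.237  0.971 -0.002]
 [ 0.971 -0.237  0.001]
 [ 0.    -0.002 -1.   ]] yaw y -13.71
[ 0.4271508  -0.30990271  0.32043599] [ 0.03 -0.01  8.91]
```

View pics/a3.png

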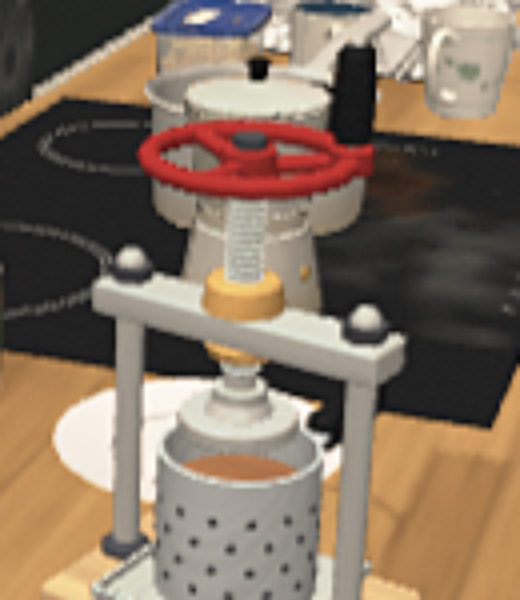

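The crank stands free and upright. The mould's grip shows at about side (381,266), consistent with z≈0.07. Descending to grasp.

```bash
python3 -m creep '[[[0,0,1,0,0,0,0.1],[0,0,1,0,0,0,0.1],[0,0,1,0,0,0,0.1],[0,0,1,0,0,0,0.1],[0,0,1,0,0,0,0.1],[0,0,1,0,0,0,0.1],[0,0,1,0,0,0,0.1],[0,0,0.7,0,0,0,0.1],[0,0,0.5,0,0,0,0.1],[0,0,0.5,0,0,0,0.1]]]'
python3 -m creep '[[[0,0,0.2,0,0,0,0.1],[0,0,0,0,0,0,0.1],[0,0,0,0,0,0,-0.5]]]' 60
python3 -m creep '[[[0,0,0,0,0,0,-1],[0,0,0,0,0,0,-1],[0,0,0,0,0,0,-1],[0,0,0,0,0,0,-1]]]' 60
python3 -c "
from h import *
S=state();print(S['wrist_torque'],delta([.4273,-.3095,.053]))"
```

```text
time_s: 13.62
eef_pos: [0.4277, -0.3071, 0.0589]
ee_rot: [0.001, 0.786, 0.618, 0.0]
ft_force: [-0.4, 0.1, -0.7]
finger_gap: 0.0472
gripper_force: 0.0
time_s: 14.0
eef_pos: [0.4276, -0.3071, 0.0535]
ee_rot: [0.001, 0.786, 0.618, 0.0]
ft_force: [-0.1, 0.2, 0.5]
finger_gap: 0.0301
gripper_force: 0.0
time_s: 14.5
eef_pos: [0.4275, -0.3072, 0.0533]
ee_rot: [0.001, 0.786, 0.618, -0.0]
ft_force: [-0.2, -2.5, 4.9]
finger_gap: 0.015
gripper_force: 62.5
tool axes
 [[ 0.236  0.972 -0.001]
 [ 0.972 -0.236  0.001]
 [ 0.001 -0.001 -1.   ]] yaw y -13.66
[-0.08981816  0.06094161  0.09601987] [-0.08  0.01  0.01]
```

```bash
python3 -m creep '[[[0,0,-0.05,0,0,0,-1],[0,0,-0.05,0,0,0,-1],[-0.3,0,0,0,0,0,-1],[-0.5,0,0,0,0,0,-1],[-0.5,0,0,0,0,0,-1],[-0.5,0,0,0,0,0,-1]]]'
python3 -m creep '[[[-0.5,0,0,0,0,0,-1],[-0.5,0,0,0,0,0,-1],[-0.5,0,-0.05,0,0,0,-1],[-0.5,0,-0.05,0,0,0,-1],[-0.5,0,-0.1,0,0,0,-1],[-0.5,0,-0.1,0,0,0,-1],[0,0,0,0,0,0,-1]]]'
python3 - <<'E'
from h import *
S,T=grab_frame("side"),grab_frame("top")
b=lambda c:cv2.cvtColor(c,cv2.COLOR_RGB2BGR)
cv2.imwrite("pics/a4.png",np.hstack([cv2.resize(b(S[160:320,290:430]),None,fx=2.8,fy=2.8),cv2.resize(b(T[220:348,260:430]),None,fx=2.4,fy=3.5)[:448]]))
E
```

```text
time_s: 15.25
eef_pos: [0.4139, -0.3605, 0.0556]
ee_rot: [0.0, 0.786, 0.618, -0.0]
ft_force: [-0.8, -0.2, -1.9]
finger_gap: 0.0148
gripper_force: 61.5
time_s: 16.12
eef_pos: [0.393, -0.4481, 0.0653]
ee_rot: [0.001, 0.787, 0.618, -0.0]
ft_force: [-0.1, 0.6, -2.0]
finger_gap: 0.0144
gripper_force: 61.5
```

View pics/a4.png

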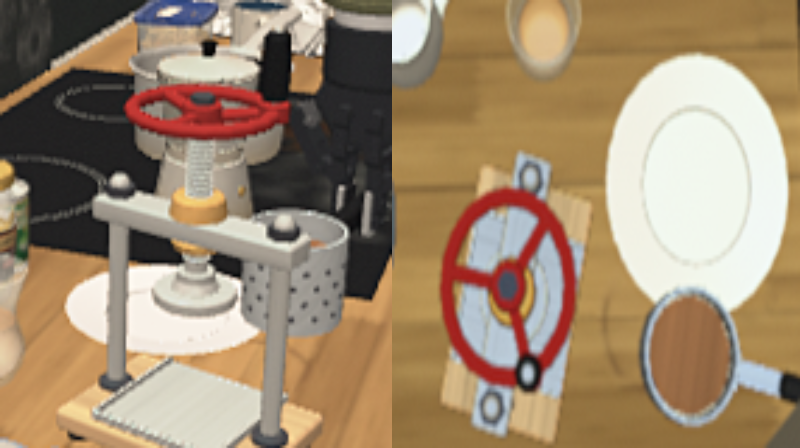

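The mould is out of the press and upright; its rim centre is at about top (384,321). The plate's flat ring centre is at about (387,273). Now working out the remaining shift.

```bash
python3 - <<'E'
from h import *
T=grab_frame("top")
m=mask(T,(3,90,60),(14,200,200),(362,298,404,348));c=big(m);e=cv2.fitEllipse(c);print("cheese",e)
M=onz("top",384.2,321.4,.106);M2=onz("top",*e[0],.086);P=onz("top",387.1,273.1,.006);P2=np.array([.5236,-.3545,0])
print(M,M2,P,P2)
c=np.array([.4206,-.3357,0]);d=P2-c;d[2]=0
d2=P2-(M2+M)/2;d2[2]=0
s=state();print(delta(s["eef_pos"]+d),delta(s["eef_pos"]+d2))
E
```

```text
cheese ((383.0711364746094, 320.9659118652344), (31.66138458251953, 32.33765411376953), 159.10316467285156)
[ 0.42038717 -0.33317071  0.106     ] [ 0.4212756  -0.33351892  0.086     ] [ 0.52381272 -0.35677018  0.006     ] [ 0.5236 -0.3545  0.    ]
tool axes
 [[ 0.236  0.972  0.001]
 [ 0.972 -0.236 -0.   ]
 [-0.     0.001 -1.   ]] yaw y -13.65
tool axes
 [[ 0.236  0.972  0.001]
 [ 0.972 -0.236 -0.   ]
 [-0.     0.001 -1.   ]] yaw y -13.65
[ 0.2   3.48 -0.  ] [ 0.12  3.5  -0.  ]
```

```bash
python3 -m creep '[[[0.03,0.5,0,0,0,0,-1],[0.02,0.5,0,0,0,0,-1],[0.02,0.5,0,0,0,0,-1],[0.02,0.5,0,0,0,0,-1],[0.02,0.5,0,0,0,0,-1],[0.02,0.5,0,0,0,0,-1],[0,0.5,0,0,0,0,-1],[0,0,0,0,0,0,-1],[0,0,0.4,0,0,0,-1],[0,0,0.4,0,0,0,-1]]]'
python3 -m creep '[[[0,0,0.1,0,0,0,-1],[0,0,0,0,0,0,-1],[0,0,0,0,0,0,-1]]]'
python3 -c "
from h import *
s=state();print(s['wrist_torque'])
e=cv2.fitEllipse(big(mask(grab_frame('top'),(3,90,60),(14,200,200),(355,240,420,300))));print(e,onz('top',*e[0],.06))"
```

```text
time_s: 17.52
eef_pos: [0.4955, -0.4672, 0.0394]
ee_rot: [-0.0, 0.786, 0.618, -0.0]
ft_force: [0.4, 0.2, -3.1]
finger_gap: 0.0151
gripper_force: 61.5
time_s: 17.9
eef_pos: [0.4962, -0.4679, 0.0382]
ee_rot: [0.0, 0.786, 0.618, 0.0]
ft_force: [0.6, -0.5, -1.9]
finger_gap: 0.0149
gripper_force: 61.4
[-0.27992429  0.05921789  0.03019621]
((389.9783630371094, 270.1434020996094), (29.555885314941406, 30.241531372070312), 114.48019409179688) [ 0.5241856  -0.35556003  0.06      ]
```

```bash
python3 -m creep '[[[0,0,0.04,0,0,0,-1],[0,0,0.03,0,0,0,-1],[0,0,0,0,0,0,-1]]]'
python3 -m creep '[[[0,0,0.03,0,0,0,-1],[0,0,0,0,0,0,-1]]]'
python3 -m creep '[[[0,0,0.03,0,0,0,-1],[0,0,0,0,0,0,-1]]]'
```

```text
time_s: 18.32
eef_pos: [0.496, -0.4675, 0.0355]
ee_rot: [-0.0, 0.786, 0.618, 0.0]
ft_force: [-0.6, -0.2, -2.6]
finger_gap: 0.0148
gripper_force: 61.4
time_s: 18.58
eef_pos: [0.4961, -0.4677, 0.0349]
ee_rot: [0.0, 0.786, 0.618, -0.0]
ft_force: [-0.7, -0.9, -0.5]
finger_gap: 0.0147
gripper_force: 61.7
time_s: 18.82
eef_pos: [0.4962, -0.468, 0.0344]
ee_rot: [0.0, 0.786, 0.618, -0.0]
ft_force: [-1.7, -1.2, 2.7]
finger_gap: 0.015
gripper_force: 62.3
```

Contact reached at the expected height. I'll open slowly, then rise.

```bash
python3 -m creep '[[[0,0,0,0,0,0,-0.5],[0,0,0,0,0,0,-0.3],[0,0,0,0,0,0,0],[0,0,0,0,0,0,0],[0,0,0,0,0,0,0],[0,0,-0.3,0,0,0,0],[0,0,-0.8,0,0,0,0],[0,0,-1,0,0,0,0],[0,0,-1,0,0,0,0],[0,0,-1,0,0,0,0]]]'
python3 -m creep '[[[0,0,-1,0,0,0,0],[0,0,-1,0,0,0,0],[0,0,-1,0,0,0,0],[-1,0,0,0,0,0,0],[-1,0,0,0,0,0,0],[-1,0,0,0,0,0,0],[0,0,0,0,0,0,0]]]'
python3 - <<'E'
from h import *
S,T=grab_frame("side"),grab_frame("top")
b=lambda c:cv2.cvtColor(c,cv2.COLOR_RGB2BGR)
cv2.imwrite("pics/a5.png",np.hstack([cv2.resize(b(S[160:320,290:430]),None,fx=2.8,fy=2.8),cv2.resize(b(T[180:340,290:430]),None,fx=2.8,fy=2.8)]))
e=cv2.fitEllipse(big(mask(T,(3,90,60),(14,200,200),(355,240,420,300))));print(onz('top',*e[0],.055),wheel("side",S)[0])
E
```

```text
time_s: 20.08
eef_pos: [0.4961, -0.4677, 0.1587]
ee_rot: [0.0, 0.786, 0.618, 0.0]
ft_force: [-0.7, -0.1, -0.0]
finger_gap: 0.0428
gripper_force: 0.0
time_s: 20.95
eef_pos: [0.4736, -0.5569, 0.2469]
ee_rot: [0.0, 0.787, 0.617, -0.0]
ft_force: [0.7, -0.2, -1.3]
finger_gap: 0.0424
gripper_force: 0.0
[ 0.52453754 -0.35584344  0.055     ] (363.4060974121094, 199.97303771972656)
```

View pics/a5.png

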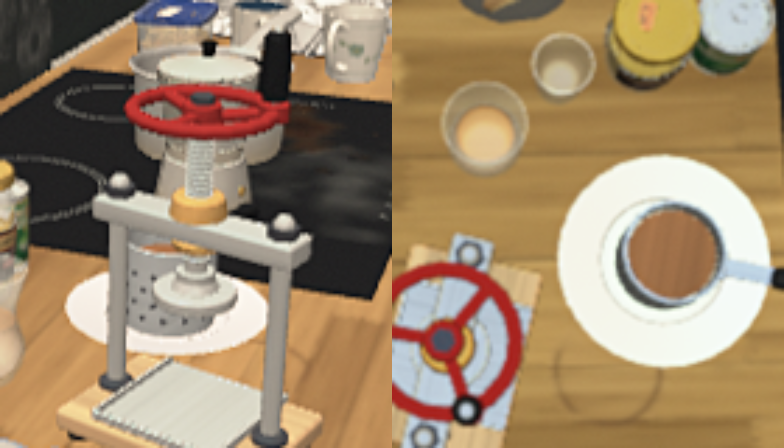

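The mould stands upright in the middle of the plate, the screw is still up, and the glasses and jar are where they were. Handing in.

```bash
python3 -c "
from rig import workorder
print(workorder.close_job())"
```

```text
the job is handed in; nothing more can be done
None
```

The job is handed in, but no verdict came back. The last pictures show the foot wound up clear of the rim, the mould drawn out and standing upright within about 2 mm of the plate's centre, and the glasses and jar where they were.

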